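# Light the burner under the blue sauce pot

### The job

Light the burner under the blue pot with the knob in front of it: turn the knob anticlockwise until it meets its safety stop, push it fully in there, turn it on past the stop to high (big red dot) and keep it pushed in at high for two seconds so that the flame safety catches. Then turn it on to low (small red dot, pointer straight down the panel) and let go of it, sprung back out. Leave the other knob, the pots and the things beside the hob alone.

Things in the scene. Friction and masses are not known exactly. Their poses are not given: they have to be found in the camera images.
- hob: Steel two-burner table hob, 400 mm wide (y), 280 deep (x), 94 high to its dark deck. Origin: centre of its underside; x points to its back, y left, z up. Its front is a panel whose outward normal leans 30 degrees from vertical to the front; panel middle 101 mm in front of the origin, 68 mm high. Dots round each knob: black up the slope = off, big red at left = high, small red down the slope = low.
- left_burner (a point): Centre of the left (+y) burner, at the top of its pan support, 118 mm above the table.
- right_burner (a point): Centre of the right (-y) burner, at the top of its pan support, 118 mm above the table.
- blue_pot: Blue lidded pot, 136 mm across, about 110 mm high, loose on the pan support of one of the two burners. Origin: centre of its underside. The knob in front of it on the same side of the hob is the one to use.
- steel_pot: Bare metal lidded pot, 136 mm across, about 90 mm high, loose on the other burner. Origin: centre of its underside.
- chilli_shaker: Glass chilli shaker, 65 mm across, 100 mm high, standing left of the hob. Origin: centre of its underside.
- spice_jar: Spice jar with red cap, 45 mm across, 106 mm high, standing left of the hob. Origin: centre of its underside.
- left_knob_grip (a point): Middle of the left knob's grip bar, on its axis (90 mm to the left of the panel's middle), 28 mm off the panel. The bar is black, 64 mm long, 15 wide, 26 high, on a black disc 64 mm across whose top is 13 mm below this point (bar top 13 mm above). Turns with the knob: z out of the panel along the axis, x along the bar to its end with the white pointer line, y across the bar.
- left_knob_pointer (a point): Tip of the pointer end of the left knob's bar, 32 mm from the axis. Knob out and short of the stop: it blocks after 1 mm when pushed, except within 0.15 rad before the stop. Pushed in 7.5 mm or more there, it passes under the stop; from 0.6 rad past the stop it springs out when let go, and turns and pushes in freely at any angle.
- left_knob (a joint): Turn of the left knob (rad), anticlockwise seen from outside: 0 off (pointer up the slope), 1.57 high (pointer left), 3.14 low (pointer down), end at 3.6. Light friction (0.04 N m) holds it. Starts at 0 to 0.25. Unpushed, it meets a hard safety stop somewhere from 0.45 to 0.80: different each time, invisible, found by feel. Turn it up against that stop, then push it in.
- left_stem (a joint): How far the left knob is pushed in along its axis, in m: 0 = out, 0.010 = fully in. Its spring resists with 5 N at first and 11 N fully in, where it meets a hard end.
- right_knob_grip (a point): Middle of the right knob's grip bar, on its axis (90 mm to the right of the panel's middle), 28 mm off the panel. The bar is black, 64 mm long, 15 wide, 26 high, on a black disc 64 mm across whose top is 13 mm below this point (bar top 13 mm above). Turns with the knob: z out of the panel along the axis, x along the bar to its end with the white pointer line, y across the bar.
- right_knob_pointer (a point): Tip of the pointer end of the right knob's bar, 32 mm from the axis. Knob out and short of the stop: it blocks after 1 mm when pushed, except within 0.15 rad before the stop. Pushed in 7.5 mm or more there, it passes under the stop; from 0.6 rad past the stop it springs out when let go, and turns and pushes in freely at any angle.
- right_knob (a joint): Turn of the right knob (rad), anticlockwise seen from outside: 0 off (pointer up the slope), 1.57 high (pointer left), 3.14 low (pointer down), end at 3.6. Light friction (0.04 N m) holds it. Starts at 0 to 0.25. Unpushed, it meets a hard safety stop somewhere from 0.45 to 0.80: different each time, invisible, found by feel. Turn it up against that stop, then push it in.
- right_stem (a joint): How far the right knob is pushed in along its axis, in m: 0 = out, 0.010 = fully in. Its spring resists with 5 N at first and 11 N fully in, where it meets a hard end.
There are look-alikes about, which are no part of the job. Several things have the shape of the blue_pot; the one meant has the colours described above.

How it is judged:
By the outcome, as a careful person would: the job done as asked, in the order asked, and still so for the second after the job is handed in, with the robot touching nothing.
It also fails if it takes over 72 s, if anything falls off the work surface, if the arm or the gripper's body presses on something with over 40 N, if the wrist force passes 120 N, or if a joint passes its speed limit or range.

### The arm

A 6-joint arm with a two-finger parallel gripper is mounted at the origin on a cart in front of the work surface, level with it; the furniture and walls round the work are solid. World frame = base frame: x ahead of the robot, y to its left, z up, the work surface at z = 0. Lengths are in m, angles in degrees, forces in N, time in s.
With the tool pointing down it reaches from about 0.375 to 0.75 m from the base axis. Payload 9 kg.
Tool frame: the origin (TCP) lies where the fingers leave the gripper's body, on its centre line; the fingertips stand 73 mm ahead of it and the grasp point (between the pads) lies 54 mm ahead of it (robot.tip_reach is the distance from the TCP to the fingertips, in m); z points along the fingers, y is the line along which they close (so a half turn about z gives the same grasp; the last joint's range is limited). The gripper opens to 85 mm and grips with 20 to 120 N. Pads are 22 mm wide; open, the fingers measure 114 mm over their backs; the gripper's body (76 mm by 85 mm) begins 54 mm behind the grasp point. The pads swing forward as they close: fully open they stand 13 mm farther back than shut.
Start: joints at [52.271, 5.964, 5.575, 89.605, 0, 77.527], TCP at [0.256, 0.543, 0.304] pointing down, gripper open.
Joint ranges: [-171.21, 171.21], [-48.23, 106.86], [-62.78, 66.21], [-105.2, 120.99], [-86.42, 89.51], [-180, 180]. Speed limits (degrees/s): [127.2, 127.2, 147.25, 180, 180, 180].

### API

Orientations are given as [roll, pitch, yaw] about the fixed x, y, z axes, in that order (R = Rz(yaw) Ry(pitch) Rx(roll)).
In Python, from plant import robot gives the robot as it stands. Calls block until the motion is done:
- robot.move_pose(position, orientation): joint-space move of the TCP to a pose.
- robot.line_to(position, vel=0.15, rotation=None, guard=None): straight line of the TCP; rotation=None keeps the orientation; vel is the mean speed in m/s. With guard (N) it stops when the force on the tool has changed by that much, and returns True; else False.
- robot.goto_joints(angles): joint-space move.
- robot.set_gripper(opening): finger opening in m; the grip force is fixed at half the most; returns when the fingers have stopped.
- robot.pause(seconds).
- robot.ik(position, orientation): joint angles nearest the present ones, or None.
- robot.observe(): the state.
- robot.grab_frame(name): name is "scene" or "top" or "wrist"; returns the picture (420x560x3 uint8, blue, green, red); there is no depth.
- robot.get_calibration(name): a dict with "vertical_fov" (degrees; the focal length in pixels is half the picture's height over the tangent of half this angle, whatever the lens; pixels are square), "cx", "cy" (the principal point, pixels), "rvec" (rotation vector, rad) and "tvec" (3), from world to camera coordinates, as OpenCV has them. Camera axes: x right, y down, z forward; pixel columns grow to the right and rows downward; lengths in m; the calibration is good to about 2 mm. A picture is of the moment at which its call begins: read the wrist's pose just before it. get_calibration takes no time and is no camera call; for the wrist camera it gives the pose at the moment of the call.
A pose or a line that the arm cannot do raises robot.IKError and nothing moves.
- robot.job_done(): hands the job in; it is judged then, once.
The state is a dict: "time": time; "q": joint angles; "qvel": joint speeds; "joint_torque": joint torques, N m; "tool_pos": TCP position; "tcp_rot": TCP orientation; "ft_force": force on the tool from outside, world axes, zero at the start; "torque": the same for the moment, N m; "gripper_width": finger opening in m; "gripper_force": force on a finger pad.
Only numpy, scipy, OpenCV 4.12 (cv2) and the standard library are available. Lean on these libraries where they do the work, as an engineer would, in place of code of your own. Each camera call takes 0.05 s, during which the arm holds its last target. There are 200 camera calls.

## Working session

There is one attempt and no reset: what is moved stays moved. The work goes in short steps, each a Python script; the robot and the scene stay as the last script left them, time stands still between calls to the robot, and variables do not carry over. Pictures are saved under pics/ and viewed, at most 10 in all, crops included, and the job is handed in when it is done.

```bash
ls; mkdir -p pics
python3 - <<'E'
from plant import robot
import cv2
for n in("scene","top"):
    cv2.imwrite(f"pics/{n}0.png",robot.grab_frame(n)); print(n,robot.get_calibration(n))
o=robot.observe(); print(o["time"],o["tool_pos"],o["tcp_rot"],o["ft_force"],robot.tip_reach)
E
```

```text
pics
scene {'vertical_fov': 45.670337423253464, 'cx': 283.00216362779395, 'cy': 208.0683231191787, 'rvec': array([ 2.09822349, -1.14126265,  0.51236924]), 'tvec': array([-0.50216459,  0.31428458,  1.18127219])}
top {'vertical_fov': 48.76559082018145, 'cx': 279.5455055102335, 'cy': 205.41447968999344, 'rvec': array([ 2.19968903, -2.1924075 ,  0.05649356]), 'tvec': array([-0.22747348,  0.53990741,  1.61259841])}
0.1 [0.25587328 0.54247996 0.30320352] [-1.79935830e+02 -1.56892848e-02  1.54743440e+02] [ 0.17952089 -0.33673318 -0.23105735] 0.0726
```

View pics/scene0.png

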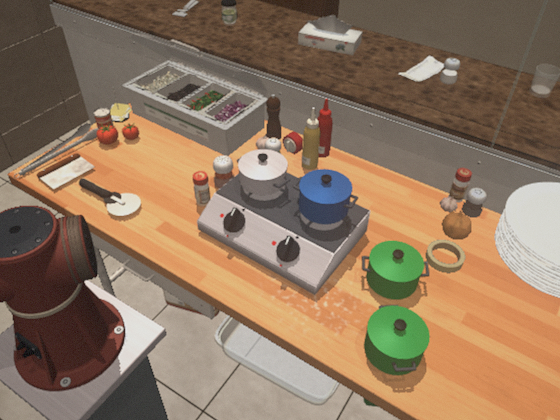

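View pics/top0.png

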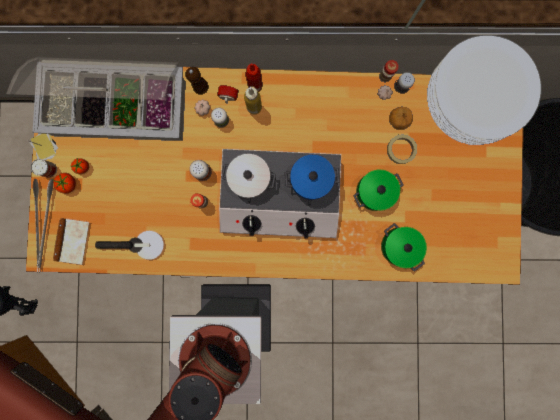

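The blue pot is on the right burner: top (313,177), scene (325,197). Candidates that look alike are the steel pot at top (248,176) and the green pots at (379,190) and (404,248). The knob to use is the right one, at top (306,226) and scene (288,247). The left knob is at top (252,224). Next I'll take an enlarged crop of the hob.

Run:
```python
import cv2,numpy as np
a=cv2.imread("pics/top0.png")[145:245,212:352]; b=cv2.imread("pics/scene0.png")[180:290,190:375]
a=cv2.resize(a,None,fx=5,fy=5,interpolation=cv2.INTER_CUBIC)
b=cv2.resize(b,None,fx=4,fy=4,interpolation=cv2.INTER_CUBIC)
cv2.imwrite("pics/topc.png",a);cv2.imwrite("pics/scenec.png",b)
```

```text
(no output)
```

View pics/topc.png

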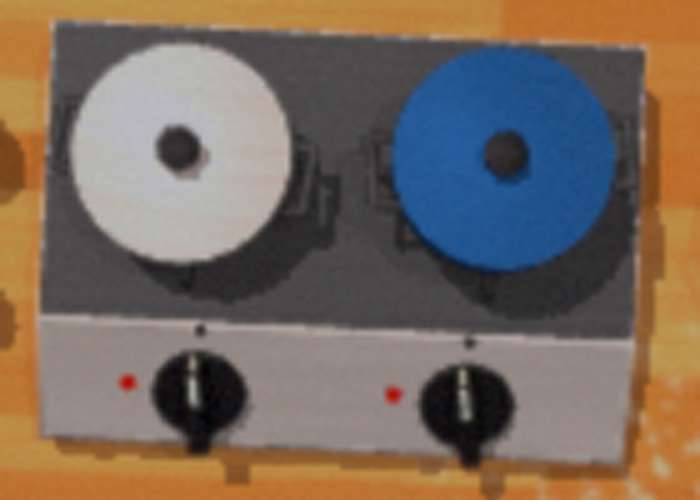

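View pics/scenec.png

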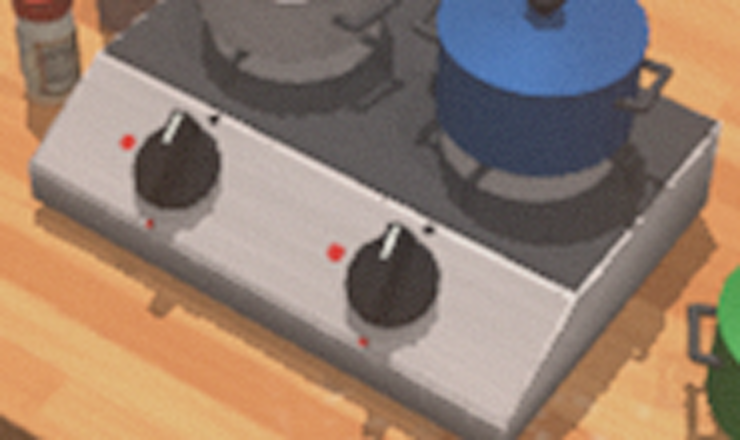

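```bash
cat > h.py <<'E'
import numpy as np, cv2
from scipy.spatial.transform import Rotation as R
def proj(P,cal):
    f=210/np.tan(np.radians(cal["vertical_fov"]/2)); K=np.array([[f,0,cal["cx"]],[0,f,cal["cy"]],[0,0,1]])
    return cv2.projectPoints(np.atleast_2d(np.array(P,float)),cal["rvec"],cal["tvec"],K,None)[0][:,0]
def hob2w(p,P): 
    return R.from_euler('z',p[2]).apply(np.atleast_2d(P))+[p[0],p[1],0]
# panel frame in hob: x up slope, y left, z out
C=np.array([[.866025,0,-.5],[0,1,0],[.5,0,.866025]])
def panel(P): return np.atleast_2d(P)@C.T+[-.101,0,.068]
E
python3 - <<'E'
from h import *
from plant import robot
from scipy.optimize import least_squares
ct,cs=robot.get_calibration("top"),robot.get_calibration("scene")
u=lambda L,s,o:(np.array(L,float)+.5)/s-.5+o
H=np.array([[.14,.2,.094],[.14,-.2,.094],[-.056,.2,.094],[-.056,-.2,.094]])
T=u([[54,21],[644,46],[40,315],[630,340]],5,[212,145])
S=u([[103,52],[575,294],[718,125]],4,[190,180]); HS=H[[2,3,1]]
r=lambda p:np.r_[(proj(hob2w(p,H),ct)-T).ravel(),(proj(hob2w(p,HS),cs)-S).ravel()]
s=least_squares(r,[.5,-.1,0],loss='soft_l1'); p=s.x; print(p,np.degrees(p[2]),r(p).round(1))
for y in(.09,-.09):
  print("disc",(proj(hob2w(p,panel([0,y,.015])),ct)-u([[466,406]] if y<0 else [[199,394]],5,[212,145])).round(1), (proj(hob2w(p,panel([0,y,.015])),cs)).round(1),
   "grip",hob2w(p,panel([0,y,.028])))
y=-.09
for a in(0,.1,.2,.3):
  P=[[d*np.cos(a),y+d*np.sin(a),.041] for d in(.005,.032)]
  q=(proj(hob2w(p,panel(P)),cs)-[190,180]+.5)*4; t=(proj(hob2w(p,panel(P)),ct)-[212,145]+.5)*5
  print(a,q.round(0).tolist(),t.round(0).tolist())
E
```

```text
[ 0.5759004  -0.22517581 -0.04562397] -2.6140608941414363 [-0.4  0.4  0.6  1.2 -0.9 -0.1  0.9  0.7 -0.9 -1.5  0.6 -0.5  1.  -1.1]
disc [[-0.3  1.4]] [[232.8 220.7]] grip [[ 0.4651248  -0.13002453  0.0922487 ]]
disc [[-0.2  1.7]] [[286.7 249.5]] grip [[ 0.45691534 -0.30983722  0.0922487 ]]
0 [[382.0, 262.0], [403.0, 226.0]] [[467.0, 428.0], [470.0, 392.0]]
0.1 [[381.0, 262.0], [399.0, 224.0]] [[466.0, 428.0], [465.0, 392.0]]
0.2 [[381.0, 262.0], [395.0, 223.0]] [[466.0, 428.0], [460.0, 393.0]]
0.3 [[380.0, 261.0], [390.0, 222.0]] [[465.0, 428.0], [455.0, 393.0]]
```

```bash
cat >> h.py <<'E'
HOB=np.array([0.5759,-0.2252,-0.0456])
def frame(p=HOB):
    Rh=R.from_euler('z',p[2]).as_matrix()@C      # columns: up slope, left, out
    g=hob2w(p,panel([0,-.09,.028]))[0]
    return Rh,g
def pose(a,d,sgn=1,p=HOB,off=(0,0)):
    """tool about the knob at angle a, TCP d off the grip point"""
    Rh,g=frame(p)
    y=sgn*(Rh@[-np.sin(a),np.cos(a),0]); z=-Rh[:,2]; x=np.cross(y,z)
    return g+Rh@[off[0],off[1],d], R.from_matrix(np.c_[x,y,z]).as_euler('xyz',degrees=True)
E
python3 - <<'E'
from h import *
from plant import robot
for s in(1,-1):
  for d in(.065,.2):
    for a in(0,.15,.8,1.57,2.4,3.14,3.3):
      q=robot.ik(*pose(a,d,s)); print(s,d,a,None if q is None else np.round(q,0))
E
```

```text
1 0.065 0 [-62. -30. -46.  58.  25. -55.]
1 0.065 0.15 [-62. -30. -46.  58.  25. -64.]
1 0.065 0.8 [ -62.  -30.  -46.   58.   25. -101.]
1 0.065 1.57 [ -62.  -30.  -46.   58.   25. -145.]
1 0.065 2.4 [-62. -30. -46.  58.  25. 167.]
1 0.065 3.14 [-62. -30. -46.  58.  25. 125.]
1 0.065 3.3 [-62. -30. -46.  58.  25. 115.]
1 0.2 0 [-71. -40. -40.  78.  28. -65.]
1 0.2 0.15 [-71. -40. -40.  78.  28. -74.]
1 0.2 0.8 [ -71.  -40.  -40.   78.   28. -111.]
1 0.2 1.57 [ -71.  -40.  -40.   78.   28. -155.]
1 0.2 2.4 [-71. -40. -40.  78.  28. 157.]
1 0.2 3.14 [-71. -40. -40.  78.  28. 115.]
1 0.2 3.3 [-71. -40. -40.  78.  28. 106.]
-1 0.065 0 [-62. -30. -46.  58.  25. 125.]
-1 0.065 0.15 [-62. -30. -46.  58.  25. 116.]
-1 0.065 0.8 [-62. -30. -46.  58.  25.  79.]
-1 0.065 1.57 [-62. -30. -46.  58.  25.  35.]
-1 0.065 2.4 [-62. -30. -46.  58.  25. -13.]
-1 0.065 3.14 [-62. -30. -46.  58.  25. -55.]
-1 0.065 3.3 [-62. -30. -46.  58.  25. -65.]
-1 0.2 0 [-71. -40. -40.  78.  28. 115.]
-1 0.2 0.15 [-71. -40. -40.  78.  28. 106.]
-1 0.2 0.8 [-71. -40. -40.  78.  28.  69.]
-1 0.2 1.57 [-71. -40. -40.  78.  28.  25.]
-1 0.2 2.4 [-71. -40. -40.  78.  28. -23.]
-1 0.2 3.14 [-71. -40. -40.  78.  28. -65.]
-1 0.2 3.3 [-71. -40. -40.  78.  28. -74.]
```

Run:
```python
from h import *
from plant import robot
robot.move_pose(*pose(.12,.17,-1))
o=robot.observe(); cal=robot.get_calibration("wrist"); im=robot.grab_frame("wrist")
np.save("wcal.npy",cal,allow_pickle=True)
cv2.imwrite("pics/w1.png",cv2.resize(im,None,fx=1.4,fy=1.4,interpolation=cv2.INTER_CUBIC))
P=[[0,-.09,.041],[.032,-.09,.041],[-.032,-.09,.041],[0,-.09,.015]]
print(o["time"],o["tool_pos"],o["ft_force"],(proj(hob2w(HOB,panel(P)),cal)*1.4).round())
```

```text
3.125 [ 0.37236395 -0.30566028  0.23960591] [-0.40449906  0.08102881  0.01799057] [[395. 308.]
 [404. 239.]
 [387. 373.]
 [395. 293.]]
```

View pics/w1.png

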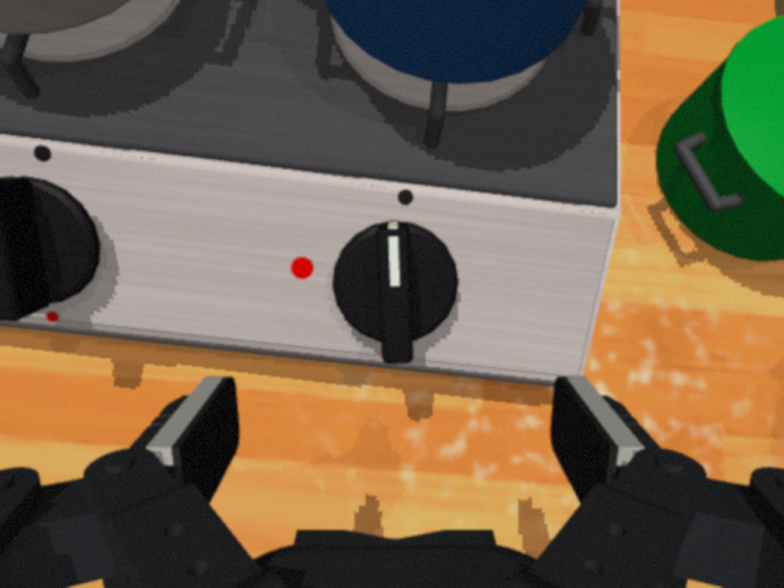

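The wrist picture shows the right knob's disc centred at (395,283), its white pointer line from (393,236) to (395,286), the black dot at (405,197) and the red dot at (302,268). The deck corner is at (617,210). I'll refit the hob pose with these.

Run:
```python
from h import *
from plant import robot
from scipy.optimize import least_squares
cal=np.load("wcal.npy",allow_pickle=True).item()
obs=np.array([[617,210],[395.5,283],[405,197],[42,153],[302,268],[52,316]])/1.4
def mod(v):
    p,r=v[:3],v[3]
    P=np.r_[[[-.056,-.2,.094]],panel([[0,-.09,.015],[r,-.09,0],[r,.09,0],[0,-.09+r,0],[-r,.09,0]])]
    return proj(hob2w(p,P),cal)
s=least_squares(lambda v:(mod(v)-obs).ravel(),[*HOB,.045],x_scale=[.01,.01,.01,.01]); p=s.x[:3]
print(s.x,(mod(s.x)-obs).round(1).tolist())
for a in(-.05,0,.05,.1,.15,.2,.3):
  print(a,(proj(hob2w(p,panel([[d*np.cos(a),-.09+d*np.sin(a),.041] for d in(-.032,0,.032)])),cal)*1.4).round().tolist())
```

```text
[ 0.57933164 -0.22374262 -0.05103556  0.04411004] [[1.7, -1.8], [-3.0, 2.8], [-1.9, -1.0], [-0.1, -2.5], [4.5, 1.0], [-1.0, 1.2]]
-0.05 [[379.0, 366.0], [391.0, 302.0], [403.0, 232.0]]
0 [[382.0, 367.0], [391.0, 302.0], [400.0, 232.0]]
0.05 [[386.0, 367.0], [391.0, 302.0], [396.0, 231.0]]
0.1 [[389.0, 367.0], [391.0, 302.0], [393.0, 231.0]]
0.15 [[393.0, 367.0], [391.0, 302.0], [389.0, 231.0]]
0.2 [[396.0, 367.0], [391.0, 302.0], [385.0, 231.0]]
0.3 [[403.0, 366.0], [391.0, 302.0], [378.0, 232.0]]
```

Run:
```python
from h import *
from plant import robot
cal=np.load("wcal.npy",allow_pickle=True).item()
Rm=cv2.Rodrigues(cal["rvec"])[0]; c0=-Rm.T@cal["tvec"]
Rh,g=frame(); print("cam rel grip in panel axes",Rh.T@(c0-g),"look",Rh.T@Rm[2],cal["vertical_fov"])
robot.move_pose(*pose(1.57,.17,-1))
cal=robot.get_calibration("wrist"); im=robot.grab_frame("wrist")
Rm=cv2.Rodrigues(cal["rvec"])[0]; c0=-Rm.T@cal["tvec"]
print("cam rel grip in panel axes",Rh.T@(c0-g),"look",Rh.T@Rm[2])
np.save("wcal2.npy",cal,allow_pickle=True)
cv2.imwrite("pics/w2.png",cv2.resize(im,None,fx=1.4,fy=1.4,interpolation=cv2.INTER_CUBIC))
P=[[0,-.09,.041],[.032,-.09,.041],[-.032,-.09,.041],[0,-.09,.015]]
print((proj(hob2w(HOB,panel(P)),cal)*1.4).round())
```

```text
cam rel grip in panel axes [0.0694955  0.0084884  0.23955501] look [-0.26634397 -0.03094015 -0.96338097] 58.45709417370111
cam rel grip in panel axes [0.00161013 0.06823028 0.23959138] look [ 3.80247229e-04 -2.68338386e-01 -9.63324305e-01]
[[391. 304.]
 [462. 304.]
 [319. 305.]
 [391. 289.]]
```

View pics/w2.png

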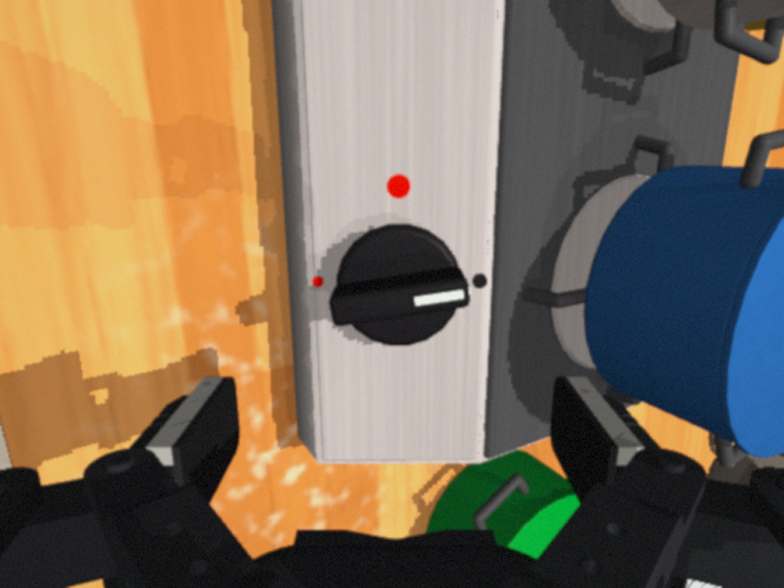

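Run:
```python
from h import *
from plant import robot
from scipy.optimize import least_squares
w1,w2=[np.load(f,allow_pickle=True).item() for f in("wcal.npy","wcal2.npy")]
cs,ct=robot.get_calibration("scene"),robot.get_calibration("top")
Rh,g=frame()
obs=[(w1,-.013,[395.5/1.4,283/1.4],1),(w2,-.013,[399/1.4,285/1.4],1),(w2,-.028,[399/1.4,281/1.4],1),(w2,.013,[400/1.4,302/1.4],1),(cs,-.013,[287.4,250.6],1),(ct,-.013,[304.8,225.8],1)]
f=lambda v,o=obs:np.concatenate([w*(proj(g+Rh@[v[0],v[1],v[2]+h],c)[0]-u) for c,h,u,w in o])
for o in(obs,obs[:4]):
  s=least_squares(lambda v:f(v,o),[0,0,0],x_scale=.001); print(s.x,s.fun.round(1),"grip",g+Rh@s.x)
```

```text
[ 4.05658688e-03  7.56856578e-05 -4.69896728e-03] [ 0.3 -0.2 -0.1  1.3 -0.3 -1.  -0.4 -0.5  0.6 -1.9 -0.1 -0.1] grip [ 0.46277691 -0.3100559   0.09020757]
[ 0.00420748  0.00033069 -0.00359419] [-0.  -0.   0.2  1.3 -0.  -1.  -0.1 -0.4] grip [ 0.46236726 -0.30978193  0.09123979]
```

```bash
cat >> h.py <<'E'
HOB[:]=[0.5809,-0.2249,-0.0456]
E
python3 - <<'E'
from h import *
from plant import robot
robot.move_pose(*pose(.1,.13,-1)); robot.set_gripper(.034)
o=robot.observe(); print(o["time"],o["gripper_width"],o["ft_force"])
Rh,g=frame()
hit=robot.line_to(pose(.1,.05,-1)[0],vel=.03,guard=2.5)
o=robot.observe(); print(hit,o["time"],"tcp in panel axes rel grip",Rh.T@(o["tool_pos"]-g),Rh.T@(o["ft_force"]))
cv2.imwrite("pics/w3.png",cv2.resize(robot.grab_frame("wrist"),None,fx=1.4,fy=1.4))
E
```

```text
6.45 0.03396009215616197 [-0.33905326 -0.16659515  0.01040919]
True 8.4667 tcp in panel axes rel grip [-0.00031977  0.00023592  0.06039713] [1.04297027 0.50527259 4.61914217]
```

View pics/w3.png

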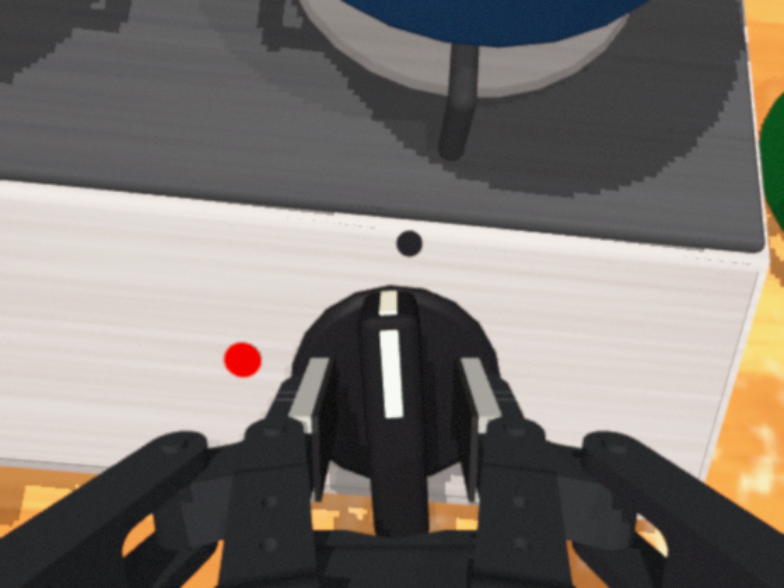

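The fingers straddle the bar centrally, with the pads beside it at (320,420) and (475,420), and touch the disc. Next I'll back off, grip and turn by feel.

```bash
cat >> h.py <<'E'
def st(robot):
    """time, TCP in panel axes rel. grip, knob-frame force, torque about axis, tool angle (rad)"""
    Rh,g=frame(); o=robot.observe()
    y=-Rh.T@R.from_euler('xyz',o["tcp_rot"],degrees=True).as_matrix()[:,1]
    return o["time"],Rh.T@(o["tool_pos"]-g),Rh.T@o["ft_force"],(Rh.T@o["torque"])[2],np.arctan2(-y[0],y[1]),o["gripper_width"]
def show(s): print("t%.2f pos %s F %s T %.3f a %.3f w %.4f"%(s[0],(s[1]*1e3).round(1),s[2].round(1),s[3],s[4],s[5]))
E
python3 - <<'E'
from h import *
from plant import robot
robot.line_to(pose(.1,.0645,-1)[0],vel=.05); show(st(robot))
robot.set_gripper(0.0); show(st(robot))
for a in np.arange(.15,1.0,.025):
    p,r=pose(a,.0645,-1); robot.line_to(p,vel=.1,rotation=r); s=st(robot); show(s)
    if abs(s[3])>.25: break
E
```

```text
t8.77 pos [ 0.  -0.1 64.7] F [0.6 0.2 0.4] T -0.014 a 0.099 w 0.0341
t9.07 pos [-0.2 -0.  64.5] F [-2.  -0.4  4.3] T 0.047 a 0.099 w 0.0139
t9.32 pos [-0.2  0.1 64.4] F [-3.6  1.2  4.9] T 0.096 a 0.149 w 0.0137
t9.57 pos [-0.2  0.2 64.4] F [-2.8  1.8  5.4] T 0.060 a 0.173 w 0.0138
t9.82 pos [-0.3  0.2 64.3] F [-2.5  1.3  4.4] T 0.038 a 0.198 w 0.0137
t10.07 pos [-0.2  0.2 64.3] F [-2.3  2.   4.2] T 0.030 a 0.223 w 0.0139
t10.32 pos [-0.2  0.3 64.3] F [-3.6  1.9  5.3] T 0.058 a 0.248 w 0.0137
t10.57 pos [-0.2  0.3 64.3] F [-3.1  2.3  5.1] T 0.016 a 0.273 w 0.0140
t10.82 pos [-0.3  0.4 64.3] F [-2.5  2.8  3.3] T -0.019 a 0.298 w 0.0137
t11.07 pos [-0.3  0.4 64.3] F [-3.5  2.6  4. ] T 0.033 a 0.323 w 0.0135
t11.32 pos [-0.3  0.4 64.3] F [-2.5  2.3  4.6] T 0.093 a 0.348 w 0.0138
t11.57 pos [-0.3  0.4 64.3] F [-2.9  2.4  4. ] T 0.058 a 0.373 w 0.0136
t11.82 pos [-0.3  0.5 64.3] F [-4.1  2.6  4.5] T 0.053 a 0.398 w 0.0137
t12.07 pos [-0.4  0.5 64.2] F [-3.4  2.9  4.3] T 0.016 a 0.423 w 0.0137
t12.32 pos [-0.4  0.5 64.2] F [-2.2  2.7  3.5] T -0.013 a 0.448 w 0.0134
t12.57 pos [-0.4  0.6 64.2] F [-2.7  2.5  3.7] T 0.041 a 0.473 w 0.0138
t12.82 pos [-0.4  0.6 64.2] F [-3.1  3.6  4.6] T -0.036 a 0.498 w 0.0138
t13.07 pos [-0.4  0.6 64.1] F [-3.9  3.5  4.8] T 0.040 a 0.523 w 0.0139
t13.32 pos [-0.5  0.7 64.1] F [-2.8  3.9  4.9] T 0.069 a 0.548 w 0.0140
t13.57 pos [-0.5  0.7 64.1] F [-2.5  3.4  4. ] T 0.079 a 0.573 w 0.0142
t13.82 pos [-0.5  0.7 64.1] F [-2.8  4.1  4.7] T -0.021 a 0.598 w 0.0135
t14.07 pos [-0.5  0.7 64.1] F [-2.5  4.   4.5] T 0.079 a 0.623 w 0.0141
t14.32 pos [-0.5  0.8 64.1] F [-4.1  4.3  4.5] T 0.037 a 0.648 w 0.0140
t14.57 pos [-0.6  0.8 64. ] F [-3.6  4.6  4.8] T 0.039 a 0.673 w 0.0139
t14.82 pos [-0.6  0.8 64.1] F [-3.5  4.6  4.8] T -0.113 a 0.698 w 0.0141
t15.07 pos [-0.6  0.8 64.1] F [-3.4  3.7  4.2] T -0.351 a 0.723 w 0.0139
```

Run:
```python
from h import *
from plant import robot
p,r=pose(.705,.0643,-1); robot.line_to(p,vel=.1,rotation=r); show(st(robot))
hit=robot.line_to(pose(.705,.051,-1)[0],vel=.02,guard=14); print(hit); show(st(robot))
robot.pause(.2); show(st(robot))
```

```text
t15.32 pos [-0.6  0.8 63.8] F [-3.9  3.7  3.9] T -0.186 a 0.703 w 0.0139
True
t15.84 pos [-0.5  0.9 54.5] F [-2.7  3.  12.5] T -0.083 a 0.702 w 0.0137
t16.04 pos [-0.6  0.9 54.5] F [-3.2  3.  12.5] T -0.026 a 0.702 w 0.0139
```

Run:
```python
from h import *
from plant import robot
D=.0535
for i,a in enumerate(np.linspace(.75,1.57,12)):
    p,r=pose(a,D,-1); robot.line_to(p,vel=.1,rotation=r); s=st(robot); show(s)
    if abs(s[3])>.4 or np.abs(s[2]).max()>40: print("STOP"); break
```

```text
t16.29 pos [-0.3  0.8 54.4] F [-11.4  12.4  32.4] T 0.006 a 0.747 w 0.0139
t16.54 pos [-0.4  0.9 54.4] F [-11.8  13.3  33.7] T -0.049 a 0.822 w 0.0137
t16.79 pos [-0.5  0.9 54.4] F [-12.4  14.1  34.6] T -0.009 a 0.896 w 0.0135
t17.04 pos [-0.6  1.  54.3] F [-13.7  13.3  36.4] T -0.010 a 0.971 w 0.0138
t17.29 pos [-0.7  1.  54.3] F [-13.5  14.3  35.8] T -0.018 a 1.045 w 0.0137
t17.54 pos [-0.8  1.1 54.3] F [-13.7  15.4  37.4] T -0.013 a 1.120 w 0.0136
t17.79 pos [-0.8  1.1 54.3] F [-14.   14.6  37.7] T -0.028 a 1.194 w 0.0136
t18.04 pos [-1.   1.2 54.3] F [-15.   15.4  39.2] T -0.010 a 1.269 w 0.0138
t18.29 pos [-1.1  1.2 54.3] F [-16.4  15.8  40. ] T -0.024 a 1.343 w 0.0137
t18.54 pos [-1.2  1.2 54.3] F [-18.4  16.3  40.4] T 0.008 a 1.417 w 0.0135
STOP
```

```bash
cat >> h.py <<'E'
def turn(robot,angles,off,D,Fz=None):
    """turn step by step, giving way sideways (and axially, to Fz)"""
    off=np.array(off,float)
    for a in angles:
        p,r=pose(a,D,-1,off=off); robot.line_to(p,vel=.1,rotation=r); s=st(robot); show(s)
        if abs(s[3])>.4 or np.abs(s[2]).max()>45: print("STOP"); break
        off+=np.clip(s[2][:2]/30,-.5,.5)*1e-3
        if Fz is not None: D+=np.clip((s[2][2]-Fz)/40,-.4,.4)*1e-3
    print("off",off.round(5).tolist(),"D",round(D,5)); return off,D
E
python3 - <<'E'
from h import *
from plant import robot
off,D=turn(robot,[1.42,1.46,1.5,1.535,1.57,1.57],[-.0008,.0008],.0538,20)
for i in range(6):
    robot.pause(.4); show(st(robot))
E
```

```text
t18.79 pos [-1.4  1.4 54.4] F [-11.3   9.2  28.5] T -0.048 a 1.417 w 0.0137
t19.04 pos [-1.6  1.5 54.5] F [-9.1  7.  21.2] T 0.009 a 1.458 w 0.0137
t19.29 pos [-1.7  1.6 54.5] F [-7.   5.7 17.7] T 0.001 a 1.498 w 0.0136
t19.54 pos [-1.9  1.6 54.5] F [-6.7  5.8 17.1] T 0.044 a 1.533 w 0.0142
t19.79 pos [-2.   1.7 54.5] F [-6.7  4.7 16.7] T 0.002 a 1.568 w 0.0140
t20.04 pos [-2.   1.7 54.5] F [-5.8  3.8 16.1] T 0.061 a 1.568 w 0.0138
off [-0.00236, 0.002] D 0.05373
t20.44 pos [-2.   1.7 54.5] F [-6.   3.3 16.5] T -0.037 a 1.568 w 0.0138
t20.84 pos [-2.   1.7 54.5] F [-6.2  3.5 15.9] T 0.035 a 1.568 w 0.0133
t21.24 pos [-2.   1.7 54.5] F [-5.8  3.3 16.7] T 0.051 a 1.568 w 0.0139
t21.64 pos [-2.   1.7 54.5] F [-6.2  3.7 16.2] T 0.024 a 1.568 w 0.0136
t22.04 pos [-2.   1.7 54.5] F [-6.   5.3 16.4] T 0.027 a 1.568 w 0.0137
t22.44 pos [-2.   1.7 54.5] F [-6.1  2.9 16.2] T 0.031 a 1.568 w 0.0138
```

Run:
```python
from h import *
from plant import robot
robot.pause(.8); off=np.array([-.00236,.002])
robot.line_to(pose(1.57,.0643,-1,off=off)[0],vel=.03); show(st(robot))
turn(robot,np.r_[np.linspace(1.65,3.14,19),3.14],off,.0645,2)
```

```text
t23.74 pos [-2.2  1.8 64.4] F [-2.   0.8  4.2] T -0.066 a 1.569 w 0.0137
t23.99 pos [-2.3  1.8 64.5] F [-2.8 -0.9  3.6] T 0.027 a 1.648 w 0.0142
t24.24 pos [-2.4  1.8 64.6] F [-2.7 -0.9  3.7] T 0.025 a 1.729 w 0.0136
t24.49 pos [-2.5  1.8 64.6] F [-2.2 -2.5  2.1] T 0.082 a 1.811 w 0.0136
t24.74 pos [-2.7  1.7 64.6] F [-3.1 -2.8  3.5] T 0.032 a 1.894 w 0.0137
t24.99 pos [-2.8  1.7 64.6] F [-3.4 -3.5  3. ] T 0.045 a 1.976 w 0.0139
t25.24 pos [-3.   1.6 64.6] F [-3.  -3.1  3.4] T 0.066 a 2.059 w 0.0138
t25.49 pos [-3.1  1.5 64.6] F [-4.2 -3.1  2.7] T 0.056 a 2.141 w 0.0138
t25.74 pos [-3.2  1.5 64.6] F [-3.3 -3.4  1.1] T -0.013 a 2.224 w 0.0137
t25.99 pos [-3.3  1.3 64.6] F [-3.4 -2.8  1.5] T 0.017 a 2.307 w 0.0140
t26.24 pos [-3.4  1.2 64.6] F [-3.2 -3.4  2.3] T -0.008 a 2.390 w 0.0135
t26.49 pos [-3.5  1.1 64.6] F [-3.7 -3.4  2.7] T 0.075 a 2.473 w 0.0139
t26.74 pos [-3.6  1.  64.6] F [-4.5 -3.8  0.9] T -0.007 a 2.555 w 0.0140
t26.99 pos [-3.7  0.9 64.6] F [-3.7 -4.8 -0.9] T -0.007 a 2.638 w 0.0137
t27.24 pos [-3.8  0.7 64.6] F [-3.1 -3.1  1.6] T 0.052 a 2.722 w 0.0135
t27.49 pos [-3.8  0.6 64.6] F [-2.3 -3.5  0.2] T 0.075 a 2.804 w 0.0134
t27.74 pos [-3.9  0.5 64.6] F [-3.8 -4.2  1.2] T -0.022 a 2.887 w 0.0138
t27.99 pos [-4.   0.3 64.6] F [-3.1 -4.5  1. ] T 0.065 a 2.970 w 0.0138
t28.24 pos [-4.   0.1 64.6] F [-1.4 -4.6  1.7] T -0.012 a 3.052 w 0.0135
t28.49 pos [-4.  -0.  64.6] F [-2.1 -4.6  1.7] T -0.032 a 3.135 w 0.0139
t28.74 pos [-4.1 -0.1 64.6] F [ 0.  -2.8  3.2] T -0.070 a 3.138 w 0.0139
off [-0.00432, -0.00019] D 0.06451
```

Now I'll let go with a modest opening, back off along the axis and check.

Run:
```python
from h import *
from plant import robot
robot.set_gripper(.034); show(st(robot))
robot.line_to(pose(3.14,.16,-1,off=[-.0043,-.0002])[0],vel=.08); show(st(robot))
cv2.imwrite("pics/w4.png",cv2.resize(robot.grab_frame("wrist"),None,fx=1.4,fy=1.4))
s=robot.grab_frame("scene")[150:290,170:410]
cv2.imwrite("pics/s4.png",cv2.resize(s,None,fx=3,fy=3,interpolation=cv2.INTER_CUBIC))
```

```text
t29.07 pos [-4.4  0.3 64.2] F [ 0.3 -0.2 -0.3] T -0.004 a 3.140 w 0.0342
t30.42 pos [ -4.5   0.  159.5] F [-0.  -0.   0.4] T 0.004 a 3.140 w 0.0338
```

View pics/w4.png

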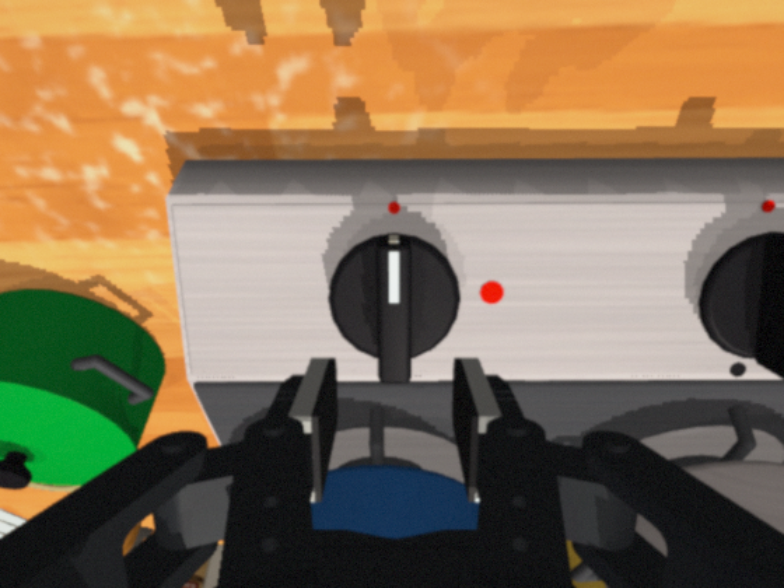

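View pics/s4.png

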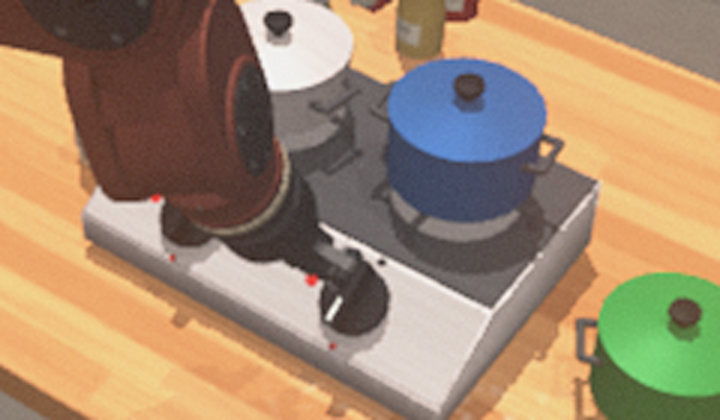

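The wrist picture shows the pointer line (394,238 to 394,303) aimed straight at the small red dot (394,208). The knob is out, and the pots and left knob look unmoved.

Run:
```python
from plant import robot
print(robot.job_done())
```

```text
the job is handed in; nothing more can be done
None
```

The job is handed in at about 30 s: I turned the right knob, in front of the blue pot, to its stop at about 0.70 rad and pushed it fully in. I held it in at high for about 3 s, then turned it to low and released it sprung out; no flame showed in the pictures, so ignition itself is not confirmed.

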